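Start a timed incubation on the tube heater

ROBOT

A 6-joint arm with a two-finger parallel gripper is mounted at the origin on the work surface. World frame = base frame: x ahead of the robot, y to its left, z up, the work surface at z = 0. Lengths are in m, angles in rad, forces in N, time in s.
With the tool pointing down it reaches from about 0.3 to 0.875 m from the base axis. Payload 6.4 kg.
Tool frame: the origin (TCP) lies on the centre line of the jaws, within the pads' length; the fingertips stand 14 mm ahead of it and the grasp point (between the pads) lies 5 mm behind it; z points along the fingers, y is the direction in which the jaws open and shut (so a half turn about z gives the same grasp; the last joint's range is limited). The gripper opens to 85 mm and grips with 20 to 120 N. Pads are 22 mm wide; open, the fingers measure 114 mm over their backs; the gripper's body (76 mm by 85 mm) begins 54 mm behind the grasp point. The pads swing forward as they close: fully open they stand 13 mm farther back than shut.
Start: joints at [0.912, 0.181, 1.607, -0, 1.354, -0.206], TCP at [0.252, 0.517, 0.245] pointing down, gripper open.
Joint ranges: [-2.99, 2.99], [-0.89, 2.07], [0.3, 2.58], [-1.14, 4.28], [0, 2.63], [-3.12, 3.12]. Speed limits (rad/s): [2.57, 2.57, 3.01, 3.14, 3.14, 3.14].

INTERFACE

Orientations are given as a unit quaternion [w, x, y, z].
In Python, from bench import * gives the robot as it stands.
- The arm moves only by the tool servo_tool, never from a script. Its argument "plan" is a list that holds one entry, the list of rows, each a list of 5 numbers: the shift along the world's x, y, z in m, then the turn about the world's z in rad, then the gripper command: -1 is shut, 1 is fully open, values between are in proportion. In form: [[[tx, ty, tz, roll, claw], ...]]. A call has 1 to 8 rows; each row shifts and turns the commanded pose from where the row before left it; what a row does not reach is not made up. A row lasts 1/10 s, in which the tool goes at most 50 mm and 8.59 degrees, less where a joint would pass 70% of its speed; a pose out of reach is approached as far as the arm can. A call with a gripper value outside its range is refused whole. The fingers move at their own pace and stop on an object; the grip force is fixed at half the most. Time passes only in rows, so rows that do not move let the fingers close. It gives the time, the measured TCP pose, the force and the opening at its end, in the units of the state.
- get_obs(): the state, without advancing time (a new reading comes with each control period).
- camera(name): name is "scene" or "top"; returns a dict with "img" (420x560x3 uint8, blue, green, red), "camera_matrix" (3x3 intrinsics, pixels), "rvec" (rotation vector, rad) and "tvec" (3), from world to camera coordinates, as OpenCV has them. Camera axes: x right, y down, z forward; pixel columns grow to the right and rows downward; lengths in m; the calibration is good to about 2 mm. A picture is of the moment at which its call begins. There is no depth.
- hand_in(): hands the job in, once; it reports no verdict.
Trained networks look in a picture, given as the dict that the camera call returned (one of the last four; its "shot" number tells which), for a name from the list of things; names that differ only in an ending like _2 or _b are one class to them, and where a whole thing is asked for, a point or a joint stands for the part that bears it (a point fixed in the world has none). Each returns a list of dicts, best first, with "conf" (0 to 1); they miss things now and then, are a little off and sometimes report something else, mostly with a low value. They report only what shows in the picture. A call takes as long as a camera call. They do not tell look-alikes from the thing itself.
- trace(picture, thing): "mask" (420x560 bool, what is visible of it) and "rect" ([left, top, right, bottom] as shares, 0 to 1, of the picture: columns of its width, rows of its height, round what is visible of it).
- pinpoint(picture, thing): "centre" ([row, column] as shares, 0 to 1, of the picture: columns of its width, rows of its height: a listed point, or the origin of a listed thing).
The state is a dict: "time_s": time; "q": joint angles; "dq": joint speeds; "joint_efforts": joint torques, N m; "eef_pos": TCP position; "eef_rot": TCP orientation; "wrist_force": force on the tool from outside, world axes, zero at the start; "torque": the same for the moment, N m; "opening": opening from 0.0 (shut) to 1.0 (fully open).
Only numpy, scipy, OpenCV 4.12 (cv2) and the standard library are available. Lean on these libraries where they do the work, as an engineer would, in place of code of your own. Each camera call takes 0.05 s, during which the arm holds its last target.

TASK

Start a timed incubation, touching the controls only with the closed fingertips: on the tube heater, press the raised end of the power rocker down until it is fully on, then press the round start key fully down, and then press the long bar key of the bench timer fully down and let it come back up. Press no other key, keep strictly to this order, and do not pick up, knock or shift the timer or anything else on the bench.

Things in the scene. Friction and masses are not known exactly. Their poses are not given: they have to be found in the camera images.
- heater: White tube heater, 300 x 240 mm, fixed. Origin on the bench under the middle of its flat control deck; x points to its taller rear part, z up. Deck: x -65 to +65 mm, 70 mm high; rear part: x to +235 mm, 110 mm high. Four light-grey controls stand in a row across the deck (along y), 56 mm apart, in an order that changes: rocker, round, square and oblong key.
- rocker (a joint): Power rocker of the heater, 56 mm long (along the heater's x) and 24 mm wide, dished in the middle. Value in rad: near 0 (up to 0.08) is off, with the end nearer the rear of the heater raised; 0.44 is fully on, with that end down. It stays where it is left; 2 to 5 N on the raised end turns it.
- rocker_raised_end (a point): Point on the upper face of the rocker's raised half, 20 mm from its pivot towards the rear of the heater, where to press; about 87 mm above the bench when off, and about 78.5 mm when fully on. It moves with the rocker. Nothing else is within 25 mm beside it.
- start_key (a joint): Start key of the heater: the only round one, 28 mm across. Value is its travel in m: 0 is up, 0.006 is fully down. It stays down where it is left; about 2.5 N of friction, no spring.
- start_key_top (a point): Centre of the top face of the round start key; 84 mm above the bench when up, 78 mm when fully down.
- square_key (a joint): Square key of the heater, 26 x 26 mm, travel in m as for the start key; not to be pressed.
- square_key_top (a point): Centre of the top face of the square key, 84 mm above the bench.
- oblong_key (a joint): Oblong key of the heater, 46 mm (along the heater's x) x 14 mm, travel in m as for the start key; not to be pressed.
- oblong_key_top (a point): Centre of the top face of the oblong key, 84 mm above the bench.
- timer: Loose bench timer, a white box 110 mm deep (its x), 140 mm wide (its y), 32 mm high, 0.4 kg or so, lying flat. Origin at the centre of its underside; z up. It has a blank display with a small round key (18 mm across) at either side, and one long bar key near the edge at its -x side.
- timer_bar (a joint): Long bar key of the timer, 18 mm (timer's x) x 74 mm (timer's y). Value is its travel in m: 0 is up, 0.005 fully down. A spring brings it back up: 1.5 N starts it, 4 N holds it fully down.
- timer_bar_top (a point): Centre of the top face of the timer's long bar key, at x -30 mm of the timer; 41 mm above the bench when up, 36 mm when fully down.
- timer_left_key (a joint): Small round key of the timer at its x +22, y +50 mm, springy, travel in m, 0.005 down; not to be pressed.
- timer_right_key (a joint): Small round key of the timer at its x +22, y -50 mm, springy, travel in m, 0.005 down; not to be pressed.
- bottle: White plastic bottle with a cap, 54 mm across, 100 mm tall; loose, to be left alone. Origin at the centre of its underside.
- vial: Small amber glass vial with a black cap, 28 mm across, 60 mm tall; loose, to be left alone. Origin at the centre of its underside.
- tip_box: Closed pipette-tip box, blue with a pale lid, 85 x 120 x 68 mm; loose, to be left alone. Origin at the centre of its underside.
- tube_rack: Flat orange microtube rack full of tubes, 80 x 150 x 34 mm, standing on top of the rear of the heater (110 mm above the bench); loose, to be left alone. Origin at the centre of its underside.
- pipette: Grey and white hand pipette lying on the bench in front of the heater, 230 mm long, 30 mm high; loose, to be left alone. Origin at the centre of its underside.
- dish: Closed clear round dish, 92 mm across, 15 mm high, in front of the timer; loose, to be left alone. Origin at the centre of its underside.
There are look-alikes about, which are no part of the job. Leave any blue or pink look-alike of the timer alone.

How it is judged:
On the way, in this order (a step that is already met when the one before it is completed fails the run):
1. the heater's power rocker is fully on (value of joint rocker above 0.37 rad), for 0.1 s.
2. the round start key is pressed down (value of joint start_key above 0.0045 m), for 0.1 s.
3. the timer's long bar key is pressed down (value of joint timer_bar above 0.0036 m), for 0.05 s.
At the end, for the whole second after the job is handed in: The rocker is on (above 0.37 of 0.44 rad), the start key down (over 4.5 of 6 mm), the timer's bar up again (within 1 mm), the other keys not pressed (under 2 mm), and the timer, flat and at rest, and all bystanders are within 25 mm of where they were (value of joint rocker above 0.37 rad and value of joint start_key above 0.0045 m and value of joint timer_bar below 0.001 m and value of joint each of square_key, oblong_key, timer_left_key, timer_right_key below 0.002 m and distance of each of timer, bottle, vial, tip_box, tube_rack, pipette, dish from where it was at the start of the episode below 0.025 m and angle between timer's own z axis and vertical below 0.1 rad and linear speed of timer below 0.02 m/s); the robot touches nothing.
It fails at once if anything but the fingers presses on the heater or the timer (contact force between the arm and heater above 4 N or contact force between the arm and timer above 4 N).
It fails at once if a control is pressed out of order: the start key before the rocker is on, or the timer's bar before the start key is down ((value of joint start_key above 0.002 m and value of joint rocker below 0.35 rad) or (value of joint timer_bar above 0.002 m and value of joint start_key below 0.004 m)).
It fails at once if another key is pressed (2 mm or more) (value of joint any of square_key, oblong_key, timer_left_key, timer_right_key above 0.002 m).
It fails at once if the timer is lifted, tipped or shifted by more than 25 mm (height (world z) of timer above 0.012 m or angle between timer's own z axis and vertical above 0.15 rad or distance of timer from where it was at the start of the episode above 0.025 m).
It fails at once if a bystander is lifted, knocked over or shifted by more than 25 mm (distance of any of bottle, vial, tip_box, tube_rack, pipette, dish from where it was at the start of the episode above 0.025 m or angle between any of bottle, vial, tip_box, tube_rack, pipette, dish's own z axis and vertical above 0.4 rad).
It also fails if it takes over 48 s, if anything falls off the work surface, if the arm or the gripper's body presses on something with over 40 N, if the wrist force passes 120 N, or if a joint passes its speed limit or range.

## Working session

There is one attempt and no reset: what is moved stays moved. The work goes in short steps, Python scripts to look and compute and a tool call to move; the robot and the scene stay as the last step left them, time stands still between calls to the robot, and variables do not carry over. Pictures are saved under pics/ and viewed, and the job is handed in when it is done.

Besides the shell and the picture viewer there is one more tool, called after "Emit:" as name([rows], argument=value, ...), one row to a line, values as JSON. servo_tool: Moves the arm, as the interface text tells. Its arguments: {"type":"object","properties":{"plan":{"type":"array"}},"required":["plan"]}

```bash
mkdir -p pics
cat > h.py <<'E'
from bench import *
import numpy as np, cv2
def ray(pic,u,v):
    K=np.array(pic["camera_matrix"]);R=cv2.Rodrigues(np.array(pic["rvec"],float))[0];t=np.array(pic["tvec"],float).ravel()
    return -R.T@t, R.T@np.linalg.inv(K)@np.array([u,v,1.])
def at(pic,rc,z,share=True):
    r,c=rc
    if share: r*=420;c*=560
    o,d=ray(pic,c,r); return o+d*(z-o[2])/d[2]
def proj(pic,p):
    return cv2.projectPoints(np.array(p,float).reshape(-1,3),np.array(pic["rvec"],float),np.array(pic["tvec"],float),np.array(pic["camera_matrix"]),None)[0].reshape(-1,2)
E
python3 - <<'E'
from h import *
Z=dict(rocker_raised_end=.087,start_key_top=.084,square_key_top=.084,oblong_key_top=.084,timer_bar_top=.041,timer=0,heater=0)
for n in("scene","top"):
    p=camera(n);cv2.imwrite(f"pics/{n}0.png",p["img"])
    for k,z in Z.items():
        for d in pinpoint(p,k)[:4]:
            c=d["centre"];print(n,k,round(d["conf"],2),np.round([c[0]*420,c[1]*560]),np.round(at(p,c,z),4))
o=get_obs();print(o["time_s"],o["eef_pos"],o["eef_rot"],o["wrist_force"],o["opening"])
E
```

```text
scene rocker_raised_end 0.63 [243. 271.] [0.5346 0.1054 0.087 ]
scene start_key_top 0.7 [275. 327.] [0.4905 0.2686 0.084 ]
scene square_key_top 0.69 [255. 293.] [0.5151 0.1717 0.084 ]
scene oblong_key_top 0.5 [264. 310.] [0.5003 0.2191 0.084 ]
scene timer_bar_top 0.68 [250. 387.] [0.2822 0.2244 0.041 ]
scene timer_bar_top 0.59 [237. 197.] [ 0.6493 -0.0737  0.041 ]
scene timer_bar_top 0.52 [195. 236.] [ 0.4686 -0.2115  0.041 ]
scene timer_bar_top 0.5 [158. 295.] [ 0.1996 -0.3217  0.041 ]
scene timer 0.8 [179. 200.] [ 0.4936 -0.4348  0.    ]
scene timer 0.79 [260. 185.] [ 0.6946 -0.0522  0.    ]
scene timer 0.61 [170. 301.] [ 0.1859 -0.3068  0.    ]
scene timer 0.58 [264. 398.] [0.2601 0.2435 0.    ]
scene heater 0.81 [289. 301.] [0.5072 0.1937 0.    ]
top rocker_raised_end 0.85 [196. 227.] [0.5304 0.1128 0.087 ]
top rocker_raised_end 0.47 [207. 363.] [ 0.4964 -0.19    0.087 ]
top start_key_top 0.66 [141. 385.] [ 0.6492 -0.2489  0.084 ]
top start_key_top 0.61 [209. 152.] [0.5042 0.2795 0.084 ]
top square_key_top 0.56 [206. 201.] [0.5087 0.1698 0.084 ]
top oblong_key_top 0.64 [134. 178.] [0.6775 0.2243 0.084 ]
top oblong_key_top 0.44 [207. 179.] [0.508  0.2194 0.084 ]
top timer_bar_top 0.78 [150. 303.] [ 0.6478 -0.0632  0.041 ]
top timer_bar_top 0.78 [308. 175.] [0.2828 0.2366 0.041 ]
top timer_bar_top 0.67 [338. 420.] [ 0.2073 -0.3121  0.041 ]
top timer_bar_top 0.64 [211. 465.] [ 0.4909 -0.4375  0.041 ]
top timer 0.79 [319. 175.] [0.2534 0.2482 0.    ]
top timer 0.73 [344. 404.] [ 0.1874 -0.2875  0.    ]
top timer 0.72 [210. 442.] [ 0.4994 -0.402   0.    ]
top heater 0.71 [207. 197.] [0.5214 0.1986 0.    ]
top heater 0.7 [263. 356.] [ 0.3764 -0.1859  0.    ]
0.8 [0.25154016 0.51708075 0.24531286] [-4.21857373e-06  2.24470380e-01  9.74480912e-01  6.77575396e-06] [0.24348145 0.63721746 0.05777299] 0.9980256489697518
```

View pics/top0.png

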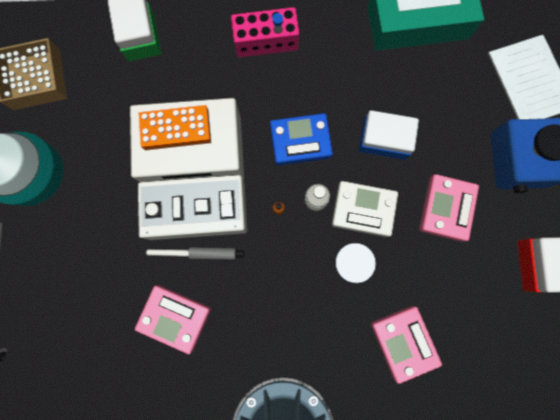

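View pics/scene0.png

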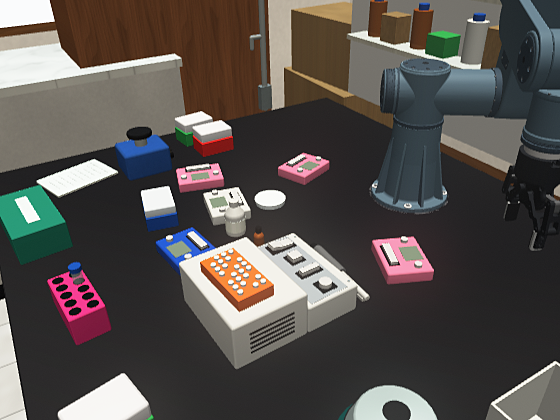

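The top view shows the heater with, from left to right, the round (152,209), oblong (178,208), square (202,206) and rocker (227,205) controls. The white timer is at about (365,208), its bar at (363,219), next to the bottle (318,195), the vial (278,207) and the dish (355,263). The two cameras disagree by about 1 cm, so I'll zoom in and refine.

Run:
```python
from h import *
p=camera("top");s=camera("scene")
def crop(p,x0,y0,x1,y1,k,n):
    cv2.imwrite(n,cv2.resize(p["img"][y0:y1,x0:x1],None,fx=k,fy=k,interpolation=cv2.INTER_CUBIC))
crop(p,130,165,250,245,6,"pics/t_h.png");crop(p,260,165,410,290,5,"pics/t_t.png")
crop(s,255,225,360,320,6,"pics/s_h.png");crop(s,190,170,300,250,7,"pics/s_t.png")
for n,q in(("top",p),("scene",s)):
    o,d=ray(q,280,210);print(n,np.round(o,3),np.round(d,3), proj(q,[[0,0,0],[.252,.517,.245]]).round())
    for k in("rocker","start_key","square_key","oblong_key","timer_bar","timer"):
        for d in trace(q,k)[:5]:
            m=d["mask"].astype(np.uint8);M=cv2.moments(m,True)
            if M["m00"]<5:continue
            c=(M["m01"]/M["m00"],M["m10"]/M["m00"]);print(k,round(d["conf"],2),np.round(c,1),int(M["m00"]),at(q,c,.041 if "timer" in k else .084,False).round(4))
np.savez("cal.npz",**{a+b:q[b] for a,q in(("t",p),("s",s)) for b in("img","camera_matrix","rvec","tvec")})
```

```text
top [ 0.359 -0.011  0.921] [ 0.161  0.006 -0.987] [[283. 432.]
 [-21. 341.]]
rocker 0.59 [203.6 226.6] 269 [0.5128 0.1131 0.084 ]
square_key 0.57 [205.7 201.5] 137 [0.5094 0.1693 0.084 ]
oblong_key 0.65 [206.7 177.2] 154 [0.5085 0.2238 0.084 ]
timer_bar 0.79 [209.4 464.9] 264 [ 0.4936 -0.4376  0.041 ]
timer_bar 0.75 [220.  365.9] 299 [ 0.4741 -0.2057  0.041 ]
timer_bar 0.75 [148.1 302.8] 247 [ 0.6519 -0.0641  0.041 ]
timer_bar 0.74 [307.1 176.6] 288 [0.2852 0.2334 0.041 ]
timer_bar 0.57 [340.5 421.2] 267 [ 0.2009 -0.3134  0.041 ]
timer 0.94 [344.3 406. ] 3346 [ 0.1935 -0.2792  0.041 ]
timer 0.88 [139.3 301. ] 2638 [ 0.674  -0.0604  0.041 ]
timer 0.75 [207.8 449.3] 2965 [ 0.4982 -0.4017  0.041 ]
timer 0.73 [208.7 365. ] 2834 [ 0.5008 -0.2051  0.041 ]
timer 0.71 [318.8 173.2] 3090 [0.2595 0.2406 0.041 ]
scene [0.984 0.933 0.755] [-0.425 -0.738 -0.525] [[408. 194.]
 [522. 234.]]
rocker 0.63 [244.5 280.1] 197 [0.5179 0.1203 0.084 ]
square_key 0.44 [256.5 294.7] 128 [0.5139 0.1772 0.084 ]
oblong_key 0.56 [269.2 308.3] 173 [0.5133 0.231  0.084 ]
timer_bar 0.44 [253.9 389.4] 190 [0.2894 0.24   0.041 ]
timer 0.85 [168.5 303.2] 1040 [ 0.2176 -0.2446  0.041 ]
timer 0.84 [247.2 182.6] 1311 [ 0.696  -0.0505  0.041 ]
timer 0.78 [260.5 401.9] 2161 [0.2819 0.2746 0.041 ]
timer 0.76 [204.  223.6] 950 [ 0.5224 -0.1837  0.041 ]
timer 0.65 [177.7 199.2] 1096 [ 0.5183 -0.3675  0.041 ]
```

View pics/t_h.png

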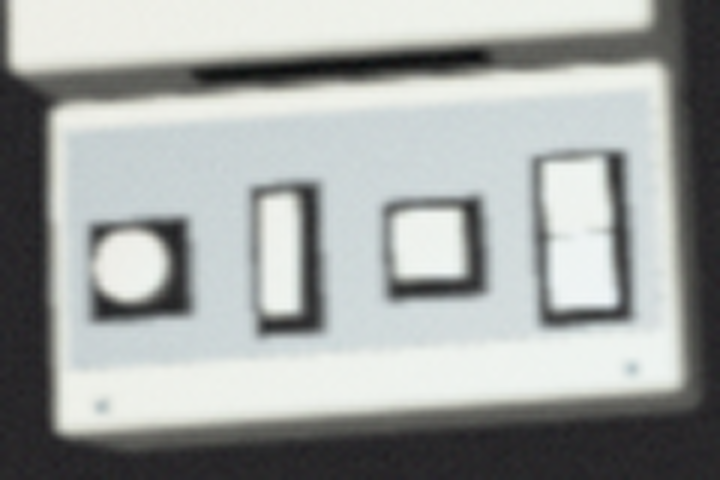

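View pics/t_t.png

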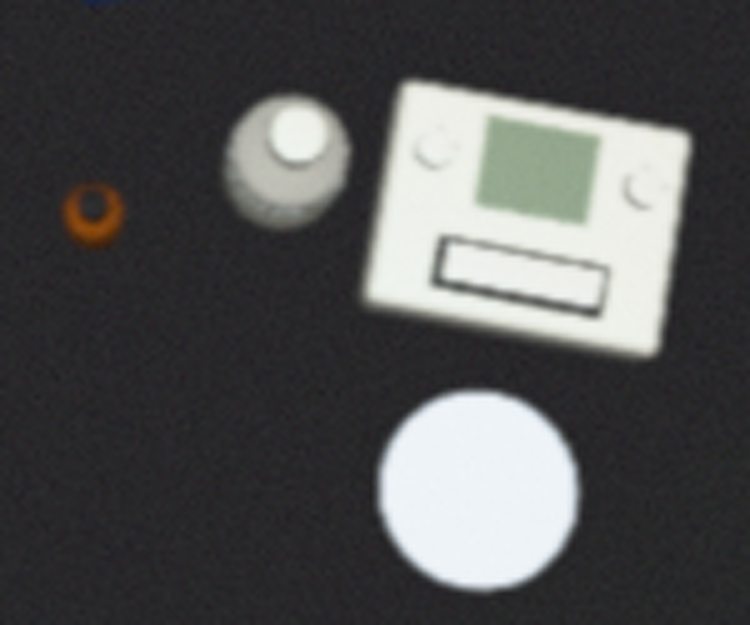

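View pics/s_h.png

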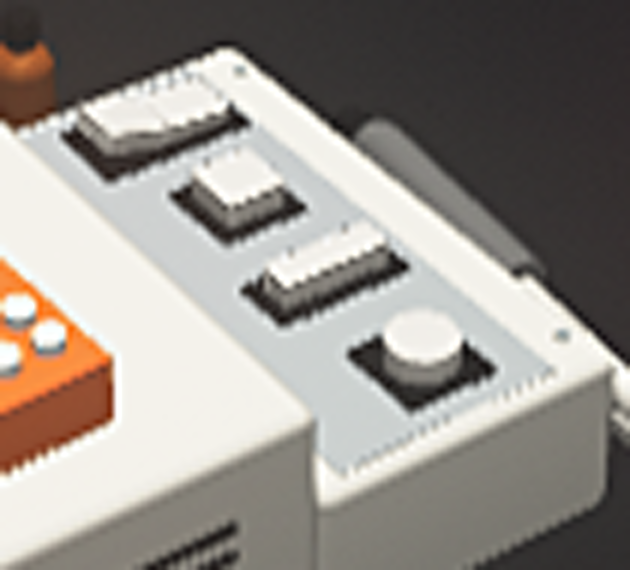

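View pics/s_t.png

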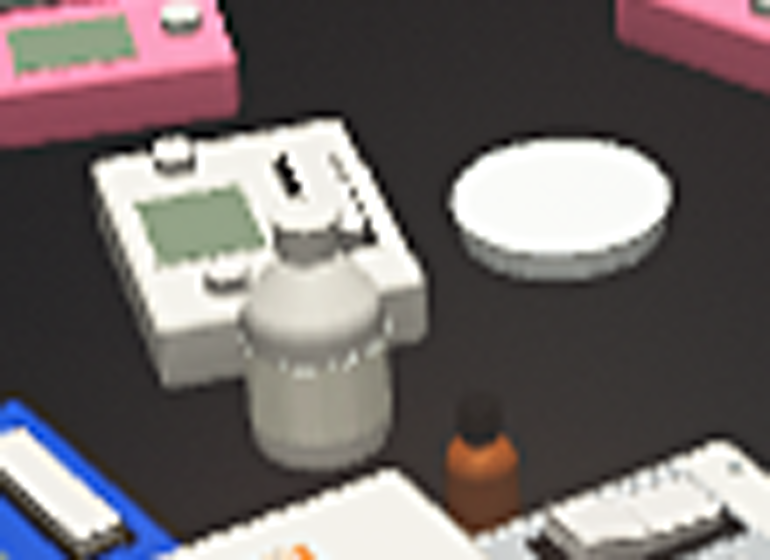

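Run:
```python
from h import *
from scipy.optimize import least_squares
f=np.load("cal.npz");P={a:{b:f[a+b] for b in("camera_matrix","rvec","tvec")} for a in"ts"}
off=lambda x,y,k,x0,y0:((x+.5)/k-.5+x0,(y+.5)/k-.5+y0)
T={n:off(*c,6,130,165) for n,c in dict(start=(131,265),obl=(281,255),sq=(429,244)).items()}
S={n:off(*c,6,255,225) for n,c in dict(start=(424,338),obl=(328,253),sq=(239,177)).items()}
for n in T:print(n,at(P["t"],T[n][::-1],.084,False).round(4),at(P["s"],S[n][::-1],.084,False).round(4))
ys=dict(start=84,obl=28,sq=-28)
# deck corners z=.07 top: front-left, front-right
C=[off(*c,6,130,165) for c in((55,437),(687,388))]
for c in C: print("corner",at(P["t"],c[::-1],.07,False).round(4))
def W(v,n): 
    x,y,a=v;return [x-np.sin(a)*ys[n]/1e3,y+np.cos(a)*ys[n]/1e3,.084]
for which in("t","s","ts"):
    def r(v):
        o=[]
        for w in which:
            for n,c in (T if w=="t" else S).items(): o+=list(proj(P[w],W(v,n))[0]-c)
        return np.array(o)
    s=least_squares(r,[.51,.2,0]);v=s.x;a=v[2]
    rr=np.array([v[0]-np.sin(a)*-.084+.02*np.cos(a),v[1]-.084*np.cos(a)+.02*np.sin(a)])
    print(which,v.round(4),abs(s.fun).max().round(2),"rocker end",rr.round(4),"start",np.round(W(v,"start"),4))
    for w in"ts":print("  rocker proj",w,proj(P[w],[*rr,.087]).round(1))
b=off(521,277,5,260,165);print("bar",at(P["t"],b[::-1],.041,False).round(4))
for n,c in dict(fl=(370,303),fr=(655,357),rl=(405,80),rr=(690,130)).items(): print(n,at(P["t"],off(*c,5,260,165)[::-1],.032,False).round(4))
bx=[off(*c,5,260,165) for c in((441,237),(609,266),(600,316),(434,285))]
print([at(P["t"],c[::-1],.034,False).round(4)[:2] for c in bx])
print("bottle cap",at(P["t"],off(298,135,5,260,165)[::-1],.1,False),"dish",at(P["t"],off(479,490,5,260,165)[::-1],.015,False),"vial",at(P["t"],off(95,205,5,260,165)[::-1],.06,False))
for c in [(325,125),(375,235)]: # scene bar rough
    pass
```

```text
start [0.5051 0.2817 0.084 ] [0.5051 0.2822 0.084 ]
obl [0.5075 0.2256 0.084 ] [0.507 0.225 0.084]
sq [0.5104 0.1703 0.084 ] [0.5098 0.1692 0.084 ]
corner [0.4427 0.3134 0.07  ]
corner [0.4557 0.0758 0.07  ]
t [0.509  0.1979 0.0473] 0.17 rocker end [0.533  0.1149] start [0.505  0.2818 0.084 ]
  rocker proj t [[225.6 194.5]]
  rocker proj s [[273.3 244.3]]
s [0.5085 0.1975 0.0446] 0.23 rocker end [0.5323 0.1145] start [0.5048 0.2815 0.084 ]
  rocker proj t [[225.7 194.8]]
  rocker proj s [[273.5 244.1]]
ts [0.5088 0.1978 0.0461] 0.28 rocker end [0.5327 0.1148] start [0.505  0.2817 0.084 ]
  rocker proj t [[225.6 194.6]]
  rocker proj s [[273.4 244.2]]
bar [ 0.4741 -0.2008  0.041 ]
fl [ 0.4647 -0.1311  0.032 ]
fr [ 0.4361 -0.2632  0.032 ]
rl [ 0.5717 -0.1525  0.032 ]
rr [ 0.544  -0.2868  0.032 ]
[array([ 0.495 , -0.1657]), array([ 0.4793, -0.2438]), array([ 0.4558, -0.2382]), array([ 0.4722, -0.1613])]
bottle cap [ 0.5317703  -0.09350853  0.1       ] dish [ 0.3765661  -0.18102252  0.015     ] vial [ 0.50964018 -0.00304604  0.06      ]
```

Both cameras now agree to within 0.3 px on the heater (yaw 0.046). That puts the rocker end at (0.533, 0.115), the start key at (0.505, 0.282) and the timer bar at (0.4745, -0.2015) with yaw about -0.2. I'll close the gripper and move above the rocker.

Emit:
servo_tool([
  [[0.024, -0.034, 0, 0.062, -1], [0.024, -0.034, 0, 0.062, -1], [0.024, -0.034, 0, 0.062, -1], [0.024, -0.034, 0, 0.062, -1], [0.024, -0.034, 0, 0.062, -1], [0.024, -0.034, 0, 0.062, -1], [0.024, -0.034, 0, 0.062, -1], [0.024, -0.034, 0, 0.062, -1]],
])

```text
time_s: 2.3
eef_pos: [0.4443, 0.2436, 0.2455]
eef_rot: [0.0, -0.023, 1.0, 0.0]
wrist_force: [0.3, 0.5, -0.3]
opening: -0.002
```

Emit:
servo_tool([
  [[0.022, -0.032, 0, 0, -1], [0.022, -0.032, 0, 0, -1], [0.022, -0.032, -0.01, 0, -1], [0.0224, -0.0328, -0.02, 0, -1], [0, 0, -0.03, 0, -1], [0, 0, -0.03, 0, -1], [0, 0, -0.02, 0, -1], [0, 0, 0, 0, -1]],
])

```text
time_s: 3.1
eef_pos: [0.5295, 0.116, 0.1321]
eef_rot: [-0.003, -0.021, 1.0, 0.0]
wrist_force: [-0.5, 0.4, 1.4]
opening: 0.003
```

Run:
```python
from h import *
o=get_obs();print(o["eef_pos"],o["wrist_force"])
p=camera("top");s=camera("scene")
a=cv2.resize(p["img"][140:260,130:290],None,fx=4,fy=4);cv2.imwrite("pics/a1.png",a)
a=cv2.resize(s["img"][180:320,230:380],None,fx=4,fy=4);cv2.imwrite("pics/a2.png",a)
e=o["eef_pos"];print(proj(s,[e[0],e[1],e[2]-.014]))
```

```text
[0.52952269 0.11603849 0.13205059] [-0.45856071  0.35260399  1.38850054]
[[274.43991192 232.90272013]]
```

View pics/a2.png

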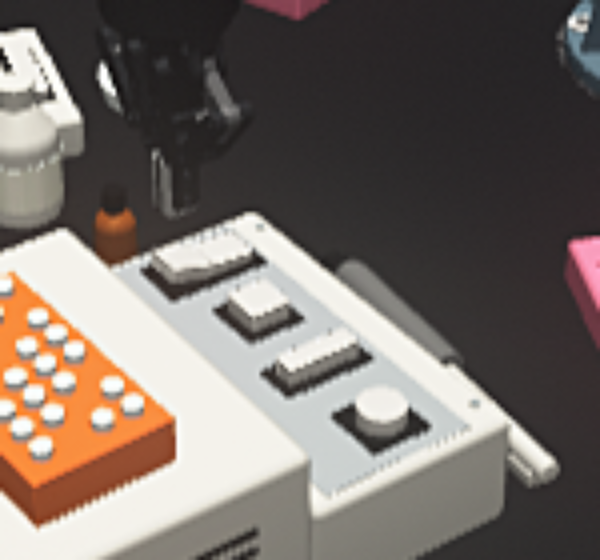

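Emit:
servo_tool([
  [[0, 0, 0, 0, -1], [0, 0, 0, 0, -1]],
])

```text
time_s: 3.4
eef_pos: [0.533, 0.1164, 0.137]
eef_rot: [0.001, -0.022, 1.0, -0.0]
wrist_force: [-0.7, 0.6, 0.0]
opening: -0.001
```

The fingertips sit over the rocker end: the tip at crop (177,212) matches its projection. Descending.

Emit:
servo_tool([
  [[0, -0.001, -0.015, 0, -1], [0, 0, -0.013, 0, -1], [0, 0, -0.003, 0, -1], [0, 0, -0.003, 0, -1], [0, 0, 0, 0, -1], [0, 0, 0, 0, -1]],
])

```text
time_s: 4.0
eef_pos: [0.5323, 0.1153, 0.1017]
eef_rot: [0.0, -0.022, 1.0, -0.0]
wrist_force: [0.7, -0.5, 1.1]
opening: 0.002
```

Emit:
servo_tool([
  [[0, 0, -0.003, 0, -1], [0, 0, -0.003, 0, -1], [0, 0, -0.002, 0, -1], [0, 0, 0, 0, -1], [0, 0, 0, 0, -1]],
])

```text
time_s: 4.5
eef_pos: [0.5324, 0.1152, 0.0935]
eef_rot: [0.001, -0.022, 1.0, -0.0]
wrist_force: [2.6, 0.1, 2.8]
opening: -0.001
```

Emit:
servo_tool([
  [[0, 0, -0.001, 0, -1], [0, 0, -0.001, 0, -1], [0, 0, 0, 0, -1], [0, 0, 0, 0, -1]],
])

```text
time_s: 4.9
eef_pos: [0.5326, 0.1153, 0.0932]
eef_rot: [0.001, -0.022, 1.0, -0.0]
wrist_force: [-2.7, 0.5, 16.1]
opening: 0.002
```

The force rose to 16 N with no further travel, so it is on its stop. Lifting clear to look.

Emit:
servo_tool([
  [[0, 0, 0.01, 0, -1], [0, 0, 0.03, 0, -1], [-0.004, 0.025, 0.02, 0, -1], [-0.005, 0.035, 0, 0, -1], [-0.005, 0.035, 0, 0, -1], [-0.005, 0.035, 0, 0, -1], [-0.008, 0.036, 0, 0, -1], [0, 0, 0, 0, -1]],
])

```text
time_s: 5.7
eef_pos: [0.5027, 0.2847, 0.1507]
eef_rot: [-0.001, -0.024, 1.0, 0.0]
wrist_force: [-0.6, -0.3, -0.9]
opening: 0.001
```

Run:
```python
from h import *
p=camera("top");s=camera("scene")
a=cv2.resize(p["img"][165:245,130:250],None,fx=5,fy=5,interpolation=2);cv2.imwrite("pics/b1.png",a)
a=cv2.resize(s["img"][180:320,230:380],None,fx=4,fy=4,interpolation=2);cv2.imwrite("pics/b2.png",a)
o=get_obs();print(o["eef_pos"],o["wrist_force"])
```

```text
[0.50380786 0.28158491 0.15060496] [-0.28831622 -0.63600053 -0.12982096]
```

View pics/b1.png

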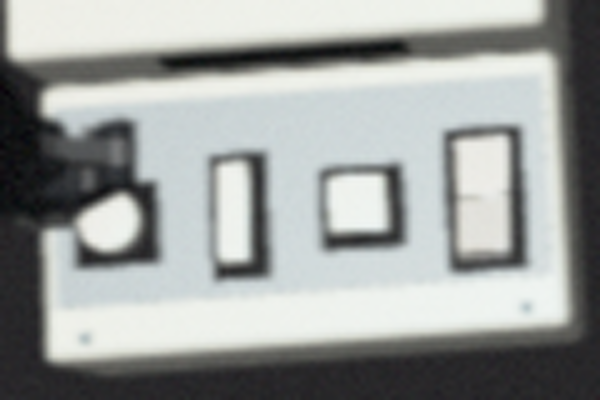

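View pics/b2.png

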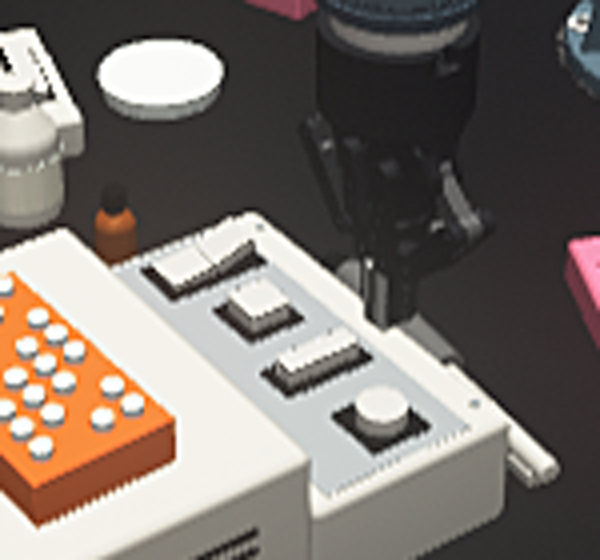

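The rocker has clearly flipped: its front end is now up (scene crop at 250,250) and its rear half is flat. The tool is over the round key, so I'm pressing it.

Emit:
servo_tool([
  [[0.001, 0, -0.02, 0, -1], [0, 0, -0.02, 0, -1], [0, 0, -0.008, 0, -1], [0, 0, -0.003, 0, -1], [0, 0, -0.003, 0, -1], [0, 0, -0.003, 0, -1], [0, 0, 0, 0, -1], [0, 0, 0, 0, -1]],
])

```text
time_s: 6.6
eef_pos: [0.5063, 0.2814, 0.0948]
eef_rot: [0.0, -0.022, 1.0, 0.0]
wrist_force: [-0.5, -0.4, 0.7]
opening: -0.001
```

Emit:
servo_tool([
  [[-0.001, 0, -0.001, 0, -1], [0, 0, -0.001, 0, -1], [0, 0, -0.001, 0, -1], [0, 0, -0.001, 0, -1], [0, 0, 0, 0, -1], [0, 0, 0, 0, -1]],
])

```text
time_s: 7.2
eef_pos: [0.5057, 0.2816, 0.0919]
eef_rot: [0.001, -0.022, 1.0, 0.0]
wrist_force: [-1.0, -0.4, 11.4]
opening: -0.004
```

Emit:
servo_tool([
  [[0, 0, 0.01, 0, -1], [0, 0, 0.04, 0, -1], [0, -0.02, 0.04, 0, -1], [-0.003, -0.04, 0.01, 0, -1], [-0.003, -0.045, 0, -0.06, -1], [-0.003, -0.045, 0, -0.06, -1], [-0.003, -0.045, 0, -0.06, -1], [-0.003, -0.045, 0, -0.066, -1]],
])

```text
time_s: 8.0
eef_pos: [0.489, 0.0399, 0.1903]
eef_rot: [-0.0, 0.102, 0.995, 0.0]
wrist_force: [0.3, 0.5, -0.4]
opening: -0.001
```

Run:
```python
from h import *
s=camera("scene")
a=cv2.resize(s["img"][180:320,230:380],None,fx=4,fy=4,interpolation=2);cv2.imwrite("pics/c2.png",a)
o=get_obs();print(o["eef_pos"],o["wrist_force"])
```

```text
[0.4891444  0.03409336 0.19026443] [ 3.24356867 -4.07560993 -0.19536271]
```

View pics/c2.png

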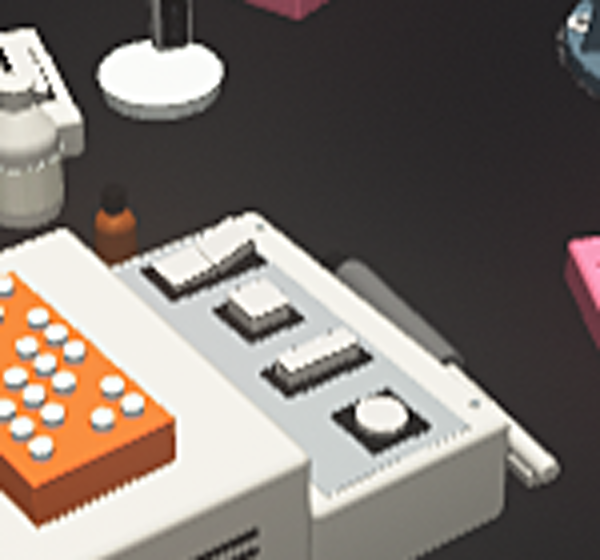

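The round key is now flush (crop 382,412) and the rocker is still on. Moving over the timer's bar.

Emit:
servo_tool([
  [[-0.003, -0.043, 0, 0, -1], [-0.003, -0.045, 0, 0, -1], [-0.003, -0.045, 0, 0, -1], [-0.003, -0.045, 0, 0, -1], [-0.003, -0.04, 0, 0, -1], [0, -0.02, -0.01, 0, -1], [0, 0, -0.03, 0, -1], [0, 0, -0.02, 0, -1]],
])

```text
time_s: 8.85
eef_pos: [0.4742, -0.1969, 0.1289]
eef_rot: [-0.001, 0.102, 0.995, 0.001]
wrist_force: [-0.1, 1.6, -0.9]
opening: 0.004
```

Emit:
servo_tool([
  [[0, 0, -0.02, 0, -1], [0, 0, -0.02, 0, -1], [0, 0, 0, 0, -1], [0, 0, 0, 0, -1]],
])

```text
time_s: 9.25
eef_pos: [0.4748, -0.1963, 0.0903]
eef_rot: [-0.001, 0.101, 0.995, 0.0]
wrist_force: [0.9, 0.0, 0.7]
opening: -0.002
```

Run:
```python
from h import *
p=camera("top");s=camera("scene")
cv2.imwrite("pics/d1.png",cv2.resize(p["img"][165:290,260:410],None,fx=4,fy=4,interpolation=2))
cv2.imwrite("pics/d2.png",cv2.resize(s["img"][150:250,190:300],None,fx=6,fy=6,interpolation=2))
o=get_obs();print(o["eef_pos"],o["eef_rot"],o["wrist_force"])
for q in(p,s):print(proj(q,[[.4745,-.2015,.041],[*o["eef_pos"][:2],o["eef_pos"][2]-.014]]))
```

```text
[ 0.47565749 -0.19699596  0.09146401] [ 7.07277109e-04  1.01073949e-01  9.94878591e-01 -3.81106168e-04] [ 0.97932856 -0.4891965   1.26112162]
[[364.1092131  219.83849745]
 [365.4733527  217.16755703]]
[[236.0822861  196.61360081]
 [235.54080025 186.20268594]]
```

View pics/d1.png

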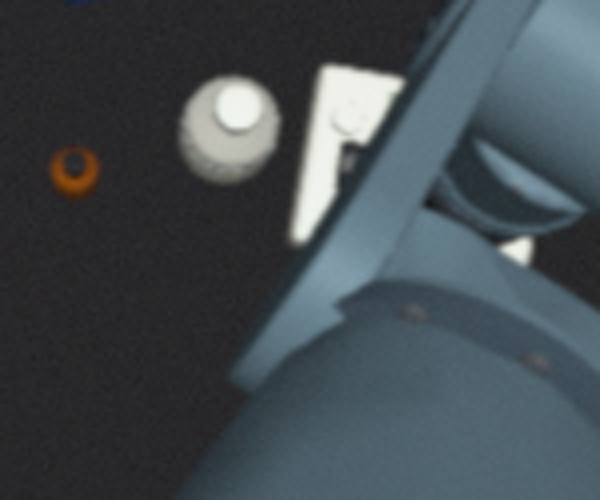

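View pics/d2.png

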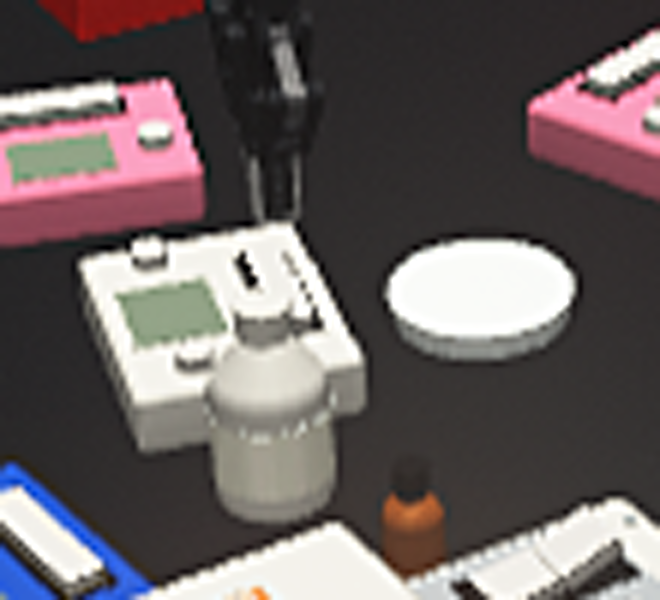

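The tool is aligned over the bar, with 4 mm of harmless offset along its length. Descending and pressing.

Emit:
servo_tool([
  [[0, -0.002, -0.015, 0, -1], [0, 0, -0.013, 0, -1], [0, 0, -0.005, 0, -1], [0, 0, -0.002, 0, -1], [0, 0, -0.002, 0, -1], [0, 0, 0, 0, -1], [0, 0, 0, 0, -1]],
])

```text
time_s: 10.05
eef_pos: [0.4751, -0.1988, 0.0537]
eef_rot: [0.0, 0.101, 0.995, -0.0]
wrist_force: [-0.5, 1.3, 2.2]
opening: -0.001
```

Emit:
servo_tool([
  [[0, 0, -0.0015, 0, -1], [0, 0, -0.0015, 0, -1], [0, 0, -0.0012, 0, -1], [0, 0, 0, 0, -1], [0, 0, 0, 0, -1]],
])

```text
time_s: 10.55
eef_pos: [0.4753, -0.1989, 0.0499]
eef_rot: [0.0, 0.101, 0.995, -0.0]
wrist_force: [-2.9, 1.7, 10.5]
opening: -0.002
```

Force 10.5 N at TCP z = 0.0499 means the bar is fully down. Lifting off and moving away to check.

Emit:
servo_tool([
  [[0, 0, 0.01, 0, -1], [0, 0, 0.03, 0, -1], [0, 0, 0.045, 0, -1], [0, 0, 0.045, 0, -1], [-0.01, 0.04, 0.01, 0, -1], [-0.01, 0.04, 0, 0, -1], [-0.01, 0.04, 0, 0, -1], [-0.01, 0.04, 0, 0, -1]],
])

```text
time_s: 11.35
eef_pos: [0.4344, -0.0375, 0.1895]
eef_rot: [0.001, 0.102, 0.995, -0.0]
wrist_force: [0.6, 0.5, 0.6]
opening: 0.0
```

Emit:
servo_tool([
  [[-0.02, 0.045, 0, 0, -1], [-0.02, 0.045, 0, 0, -1], [-0.02, 0.045, 0, 0, -1], [-0.02, 0.045, 0, 0, -1], [-0.02, 0.045, 0, 0, -1], [-0.01, 0.045, 0, 0, -1], [0, 0, 0, 0, -1], [0, 0, 0, 0, -1]],
])

```text
time_s: 12.15
eef_pos: [0.3243, 0.2322, 0.1892]
eef_rot: [0.0, 0.099, 0.995, -0.0]
wrist_force: [0.4, -0.2, 0.7]
opening: -0.003
```

Run:
```python
from h import *
p=camera("top");s=camera("scene")
cv2.imwrite("pics/e1.png",p["img"])
cv2.imwrite("pics/e2.png",cv2.resize(s["img"][150:320,190:380],None,fx=4,fy=3.5,interpolation=2))
f=np.load("cal.npz")
for a,q in(("t",p),("s",s)):
    d=(cv2.absdiff(f[a+"img"],q["img"]).max(2)>60).astype(np.uint8)
    n,_,st,c=cv2.connectedComponentsWithStats(d)
    print(a,[(x[:5].tolist()) for x in st[1:] if x[4]>6])
o=get_obs();print(o["time_s"],o["eef_pos"],o["wrist_force"])
```

```text
t [[220, 191, 10, 2, 12], [146, 203, 4, 6, 11], [223, 212, 10, 4, 14], [0, 258, 109, 162, 7931], [96, 269, 16, 47, 123], [139, 286, 40, 33, 596], [134, 324, 5, 8, 27]]
s [[355, 0, 127, 86, 3037], [453, 0, 6, 2, 9], [499, 0, 14, 32, 266], [521, 0, 32, 56, 492], [551, 28, 9, 28, 146], [401, 61, 4, 7, 7], [416, 65, 23, 10, 100], [461, 68, 34, 17, 256], [533, 71, 27, 67, 925], [399, 72, 13, 19, 95], [436, 72, 14, 13, 64], [371, 85, 9, 26, 142], [380, 84, 5, 7, 26], [386, 85, 9, 7, 44], [529, 92, 12, 19, 25], [443, 115, 83, 26, 1078], [369, 116, 29, 10, 41], [399, 123, 6, 2, 9], [526, 130, 6, 4, 7], [374, 134, 29, 7, 90], [507, 135, 53, 60, 1805], [372, 180, 17, 24, 137], [547, 195, 13, 9, 34], [531, 233, 6, 17, 33], [285, 240, 9, 6, 22], [268, 243, 14, 10, 46], [322, 277, 10, 6, 18], [319, 282, 13, 6, 31]]
12.25 [0.32519669 0.23061976 0.18910207] [ 0.77454454  0.78432031 -0.0148699 ]
```

View pics/e1.png

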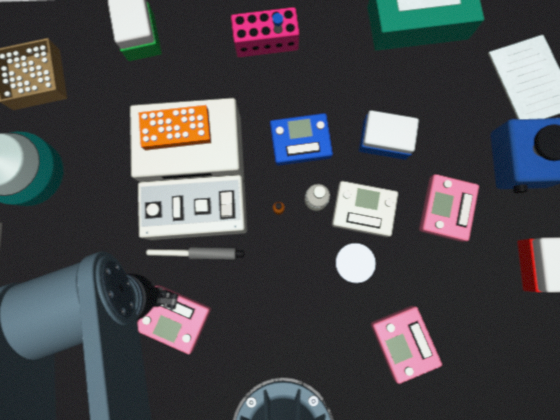

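View pics/e2.png

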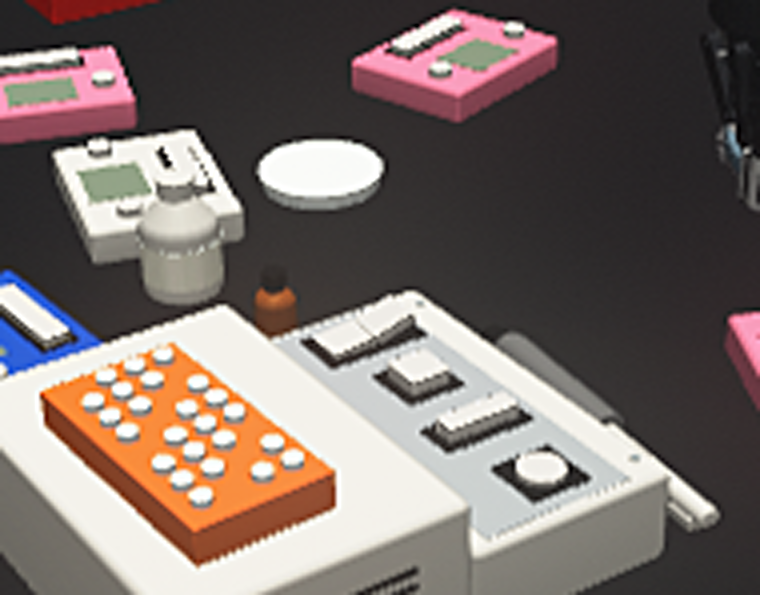

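Compared with the first pictures, only the rocker, the round key and the arm have changed. The timer and bystanders have not moved, the bar is up, and the arm is clear.

```bash
python3 -c "
from bench import *
print(hand_in())"
```

```text
the job is handed in; nothing more can be done
None
```

I pressed the three controls in order with the closed fingertips: rocker on, round start key down, then the timer's bar down and released. The job was handed in at about 12 s; `hand_in()` gave no verdict.

- **Rocker:** it reached its stop at 16 N, and the pictures show it flipped with its front end now up.
- **Start key:** it reached its stop at 11 N with the fingertips at the 78 mm fully-down height, and it looks flush in the last picture.
- **Timer bar:** it reached 10.5 N with the fingertips at 36 mm, the fully-down height. I saw no difference around the timer between the first and last pictures, so it looks back up.
- **Everything else:** apart from the arm itself, the before-and-after comparison showed changes only at the rocker and start key. The other keys, the timer and the bystanders had not visibly moved, and the arm was clear of everything.

One disagreement came up along the way. The networks' first key positions differed by about 1 cm between the two cameras. Key centres that I read from enlarged crops then agreed to about 0.3 px in a joint fit, and I used those.

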